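Turn the spice carousel to the salt shaker and hold it against its stop

TASK

The salt shaker on the spice carousel has to come round to the front, to the pointer tongue of the plinth, where the cook can take it. Take the carousel by the bar knob on its post and turn it, the way that brings the shaker to the front, until you feel the turntable come up against its stop; touch and tip none of the jars and leave the things round about alone. Finish while still holding the knob, with the turntable kept lightly pressed against the stop and still: do not let go at the end.

Things in the scene. Friction and masses are not known exactly. Their poses are not given: they have to be found in the camera images.
- plinth: Round aluminium plinth of the carousel, fixed, 210 mm wide, 12 mm high, turned by up to 0.5 rad. Origin: centre of its underside, on the turning axis. A pointer tongue (22 mm wide, 10 mm high) sticks out at its front along its own -x to 166 mm from the centre. On it turns a wooden turntable, 229 mm wide, with four quarter-circle compartments, a loose container in each.
- front (a point): Point on the fixed plinth, 78 mm from the axis along the plinth's -x (towards the tongue), 22 mm above the worktop (the height of the compartment floors). The middle of the front compartment when the turntable is at either stop.
- turntable (a joint): Turntable angle against the plinth, rad, growing counter-clockwise seen from above. Hard stops at -1.571 and 1.571; starts within 0.33 of 0. The shaker starts at the plinth's left or right; at the stop on its way to the front its compartment faces the tongue. Bearing friction 0.04 N m; it stays where it is left.
- twist (a joint): Twist of the knob (with its bush: the part 'twist') against the turntable, rad, growing counter-clockwise from above: the springy black rubber bush on the post gives 0.1 rad per 0.6 N m either way (0.25 at most) and springs back to 0. So turning on by 0.05 rad after the turntable has met its stop presses it with 0.3 N m. Pressed lightly is 0.03 to 0.12 rad of twist.
- knob: Wooden bar knob on the post, on the turning axis: 76 mm long (its own x), 16 mm thick (its own y), 34 mm high, 156 to 190 mm above the worktop; free space around it above the jars (tops at 127 mm). Turns with the turntable (plus the twist); its x axis is the plinth's x when both joints read 0. Origin: centre of its underside.
- knob_grip (a point): Centre of the bar knob, on the turning axis, 173 mm above the worktop.
- shaker: Salt shaker, short and dumpy with a rounded pale top, 44 mm across, 90 mm high: the only short one of the four containers on the carousel. Stands loose in its compartment (floor 22 mm, dividers 57 mm above the worktop) about 78 mm from the axis. Origin: centre of its underside.
- spice_jar_a: Spice jar with a dark straight cap, 41 mm across, 105 mm high, loose in a carousel compartment across from the shaker. Origin: centre of its underside.
- spice_jar_b: Spice jar with a dark straight cap, 41 mm across, 105 mm high, loose in a carousel compartment next to the shaker's, at the back of the plinth at first.
- spice_jar_c: Spice jar with a dark straight cap, 41 mm across, 105 mm high, loose in a carousel compartment next to the shaker's, at the front of the plinth at first.
- pepper_mill: Bystander: tall wooden pepper mill, 58 mm across, 170 mm high, standing loose behind the carousel. Origin at the centre of its underside.
- tea_packet: Bystander: cardboard packet, 50 x 73 x 132 mm, standing loose behind the carousel. Origin at the centre of its underside.
- glass: Bystander: drinking glass, 81 mm across, 93 mm high, loose to the right of the carousel. Origin at the centre of its underside.
- lemon: Bystander: lemon, 78 x 55 x 56 mm, lying loose to the left.
- notebook: Bystander: notebook, 148 x 109 x 13 mm, lying loose to the right near the robot.
Things that resemble listed ones, but are neither listed nor needed, are in the scene too. What is shaped like the spice_jar_c but red is not meant.

How it is judged:
On the way, in this order (a step that is already met when the one before it is completed fails the run):
1. the fingers hold the knob while the turntable is still away from its stops (contact force between the fingers and twist above 1.5 N and value of joint turntable between -1.2 and 1.2 rad), for 0.2 s.
2. the turntable has come up against the stop that brings the shaker to the front (horizontal distance between shaker and front below 0.036 m and ((value of joint turntable above 1.54 rad and value of joint twist above 0.02 rad) or (value of joint turntable below -1.54 rad and value of joint twist below -0.02 rad))), for 0.2 s.
At the end, for the whole second after the job is handed in: Shaker in the front compartment, within 36 mm of the front point; turntable still (under 0.05 rad/s) and at that stop, the knob twisted 0.02 to 0.15 rad on towards it; all jars upright (0.12 rad); fingers still hold the knob with over 1.5 N (horizontal distance between shaker and front below 0.036 m and z of shaker in the frame of front below 0.005 m and ((value of joint turntable above 1.54 rad and value of joint twist between 0.02 and 0.15 rad) or (value of joint turntable below -1.54 rad and value of joint twist between -0.15 and -0.02 rad)) and velocity of joint turntable between -0.05 and 0.05 rad/s and contact force between the fingers and twist above 1.5 N and angle between each of shaker, spice_jar_a, spice_jar_b, spice_jar_c's own z axis and vertical below 0.12 rad); the arm keeps its last pose, push and grip.
It fails at once if the knob is forced (twisted by more than 0.18 rad) (value of joint twist below -0.18 rad or value of joint twist above 0.18 rad).
It fails at once if the robot touches a container on the carousel (contact force between any of the arm, the fingers and shaker above 0.5 N or contact force between any of the arm, the fingers and spice_jar_a above 0.5 N or contact force between any of the arm, the fingers and spice_jar_b above 0.5 N or contact force between any of the arm, the fingers and spice_jar_c above 0.5 N).
It fails at once if a container on the carousel tips (angle between any of shaker, spice_jar_a, spice_jar_b, spice_jar_c's own z axis and vertical above 0.35 rad).
It fails at once if a bystander is moved by more than 3 cm (distance of any of pepper_mill, tea_packet, glass, lemon, notebook from where it was at the start of the episode above 0.03 m).
It also fails if it takes over 51 s, if anything falls off the work surface, if the arm or the gripper's body presses on something with over 40 N, if the wrist force passes 120 N, or if a joint passes its speed limit or range.

ROBOT

A 7-joint arm with a two-finger parallel gripper is mounted at the origin on a cart in front of the work surface, level with it; the furniture and walls round the work are solid. World frame = base frame: x ahead of the robot, y to its left, z up, the work surface at z = 0. Lengths are in m, angles in rad, forces in N, time in s.
With the tool pointing down it reaches from about 0.4 to 0.925 m from the base axis. Payload 4.1 kg.
Tool frame: the origin (TCP) lies at the very end of the fingers, on their centre line; the grasp point (between the pads) lies 19 mm behind it; z points along the fingers, y is the line along which they close (so a half turn about z gives the same grasp; the last joint's range is limited). The gripper opens to 85 mm and grips with 20 to 120 N. Pads are 22 mm wide; open, the fingers measure 114 mm over their backs; the gripper's body (76 mm by 85 mm) begins 54 mm behind the grasp point. The pads swing forward as they close: fully open they stand 13 mm farther back than shut.
Start: joints at [-1.392, 0.398, 0.045, 1.537, -0.019, 1.207, -0.051], TCP at [0.178, 0.625, 0.231] pointing down, gripper open.
Joint ranges: [-2.82, 2.82], [-0.49, 2.23], [-1.37, 1.46], [0, 2.46], [-1.36, 4.5], [0.23, 2], [-2.94, 2.94]. Speed limits (rad/s): [2.57, 2.57, 3.14, 3.14, 3.14, 3.14, 3.14].

INTERFACE

Orientations are given as a 3x3 rotation matrix whose columns are the frame's x, y, z axes.
In Python, from rig import robot, grab_frame, get_calibration, job gives the robot as it stands.
- The arm moves only by the tool step_arm, never from a script. Its argument "motion" is text: rows parted by semicolons, each of 6 numbers parted by spaces: the shift along the tool's x, y, z in mm, then the turn, a rotation vector about the tool's x, y, z in rad. In form: tx ty tz ax ay az; .... A call has 1 to 5 rows; each row shifts and turns the commanded pose from where the row before left it, along the tool's axes as they then stand; what a row does not reach is not made up. A row lasts 1/8 s, in which the tool goes at most 62.5 mm and 10.7 degrees, less where a joint would pass 70% of its speed; a pose out of reach is approached as far as the arm can. A call is refused whole if a number of a shift passes 62.5 or a number of a turn 0.188, either way. A call with a gripper value outside its range is refused whole. "jaw" is the opening, from -1 (shut) to 1 (fully open), so that 0 is half open, set as the call begins (left out, the last holds). The fingers move at their own pace and stop on an object; the grip force is fixed at half the most. Time passes only in rows, so rows that do not move let the fingers close. It gives the time, the measured TCP pose, the force, the opening and the grip force at its end, in the units of the state.
- robot.state(): the state, without advancing time (a new reading comes with each control period).
- grab_frame(name): name is "side" or "top" or "wrist"; returns the picture (400x640x3 uint8, red, green, blue); there is no depth.
- get_calibration(name): a dict with "camera_matrix" (3x3 intrinsics, pixels), "R" (3x3) and "t" (3): a world point X has camera coordinates R X + t; the wrist camera has in their place "mount" (4x4, takes a point from camera to tool coordinates, whose origin is the TCP and whose axes are the flange's). Camera axes: x right, y down, z forward; pixel columns grow to the right and rows downward; lengths in m; the calibration is good to about 2 mm. The wrist camera is an equidistant fisheye: a pixel r from the principal point sees the ray r / f radians off the axis. A picture is of the moment at which its call begins: read the wrist's pose just before it. get_calibration takes no time and is no camera call.
- job.close_job(): hands the job in; it is judged then, once.
The state is a dict: "t": time; "joint_positions": joint angles; "qvel": joint speeds; "tau": joint torques, N m; "ee_pos": TCP position; "orientation": TCP orientation; "ft_force": force on the tool from outside, world axes, zero at the start; "moment": the same for the moment, N m; "width": opening from 0.0 (shut) to 1.0 (fully open); "gripper_force": force on a finger pad.
Only numpy, scipy, OpenCV 4.12 (cv2) and the standard library are available. Lean on these libraries where they do the work, as an engineer would, in place of code of your own. Each camera call takes 0.05 s, during which the arm holds its last target. There are 200 camera calls.

## Working session

There is one attempt and no reset: what is moved stays moved. The work goes in short steps, Python scripts to look and compute and a tool call to move; the robot and the scene stay as the last step left them, time stands still between calls to the robot, and variables do not carry over. Pictures are saved under pics/ and viewed, at most 10 in all, crops included, and the job is handed in when it is done.

Besides the shell and the picture viewer there is one more tool, called by a JSON object that holds its "op" and its "data". step_arm: Moves the arm, as the interface text tells. Its arguments: {"type":"object","properties":{"motion":{"type":"string"},"jaw":{"type":"number"}},"required":["motion"]}

```bash
mkdir -p pics
python3 - <<'E'
from rig import robot,grab_frame,get_calibration
import cv2,numpy as np
np.set_printoptions(precision=4,suppress=True)
for n in("top","side"):
    cv2.imwrite(f"pics/{n}0.png",grab_frame(n)[:,:,::-1]); c=get_calibration(n); print(n,c)
s=robot.state();print(s['t'],s['ee_pos'],s['orientation'],s['joint_positions'],s['width'])
E
```

```text
top {'camera_matrix': array([[486.2902,   0.    , 322.4512],
       [  0.    , 486.2902, 201.7523],
       [  0.    ,   0.    ,   1.    ]]), 'R': array([[ 0.2047, -0.9787,  0.0145],
       [-0.8458, -0.1843, -0.5006],
       [ 0.4927,  0.0902, -0.8655]]), 't': array([-0.1302,  0.482 ,  1.4567])}
side {'camera_matrix': array([[450.0627,   0.    , 314.1008],
       [  0.    , 450.0627, 209.574 ],
       [  0.    ,   0.    ,   1.    ]]), 'R': array([[ 0.8648, -0.5019, -0.0129],
       [-0.4386, -0.7427, -0.5059],
       [ 0.2443,  0.4432, -0.8625]]), 't': array([-0.4331,  0.2779,  1.4447])}
0.1 [0.1781 0.6245 0.2304] [[-0.9617  0.2742 -0.0004]
 [ 0.2742  0.9617 -0.0017]
 [-0.0001 -0.0018 -1.    ]] [-1.392   0.3991  0.045   1.5377 -0.0187  1.2069 -0.0507] 0.9998349430697755
```

View pics/top0.png

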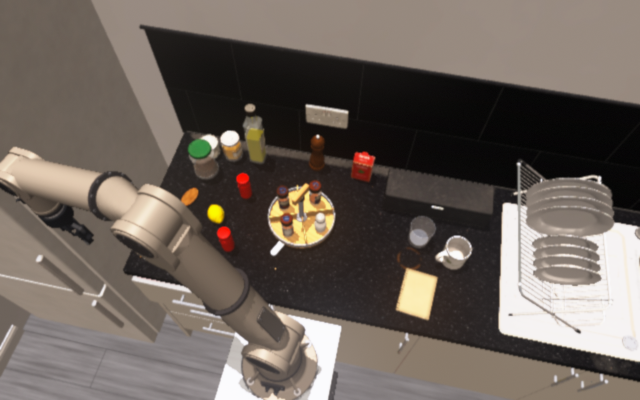

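View pics/side0.png

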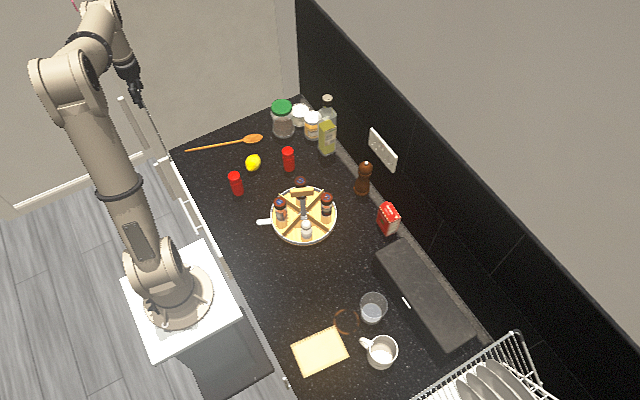

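The top view shows the carousel at about (301,215), its tongue at (278,248) and a pale short shaker at (320,221). The dark-capped jars are at (287,220), (283,196) and (315,190). In the side view the tongue is at (263,221), the shaker at (306,228) and the knob at (302,193). The red jar-like things at (244,186) and (226,239) in the top view are off the carousel, so they aren't meant.

Run:
```python
import cv2,numpy as np
a=cv2.imread("pics/top0.png")[170:265,255:350];b=cv2.imread("pics/side0.png")[165:260,250:345]
cv2.imwrite("pics/crop0.png",np.hstack([cv2.resize(i,(390,390),interpolation=cv2.INTER_CUBIC) for i in(a,b)]))
```

```text
(no output)
```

View pics/crop0.png

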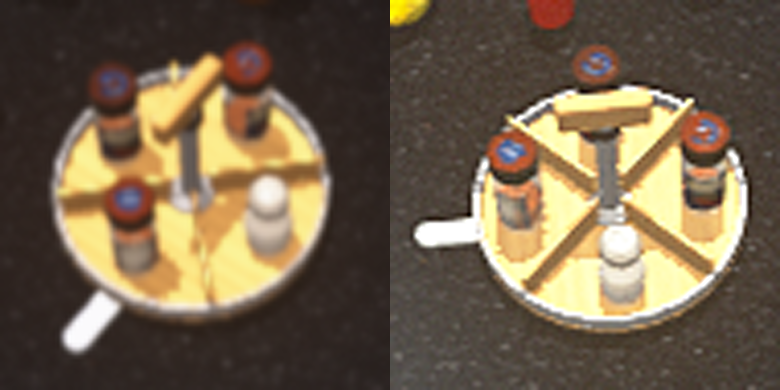

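The crop shows the white dumpy shaker at top-view crop (268,215), the only short container. The other three have dark caps. The knob bar runs from (160,130) to (215,65) in the crop, and the tongue tip is at (75,340).

```bash
cat > h.py <<'E'
import numpy as np
from rig import get_calibration
def ray(n,p):
    c=get_calibration(n);R=c['R'];o=-R.T@c['t'];d=R.T@np.linalg.solve(c['camera_matrix'],[*p,1]);return o,d
def cast(n,p,z):
    o,d=ray(n,p);return o+d*(z-o[2])/d[2]
def tri(p,q):
    A=[];b=[]
    for o,d in(ray("top",p),ray("side",q)):
        d=d/np.linalg.norm(d);P=np.eye(3)-np.outer(d,d);A.append(P);b.append(P@o)
    return np.linalg.lstsq(np.vstack(A),np.hstack(b),rcond=None)[0]
E
python3 - <<'E'
from h import *
np.set_printoptions(precision=4,suppress=True)
k=390/95
T=lambda x,y:(255+x/k-.4,170+y/k-.4)
S=lambda x,y:(250+(x-390)/k-.4,165+y/k-.4)
print("knob tri",tri(T(187,96),S(602,103)))
print("knob top/side",cast("top",T(187,96),.185),cast("side",S(602,103),.19))
for a,b,n,F in (((160,125),(213,62),"top",T),((556,101),(650,97),"side",S)):
    d=cast(n,F(*b),.19)-cast(n,F(*a),.19);print(n,"knob dir",np.arctan2(d[1],d[0]),np.hypot(*d[:2]))
tt=cast("top",T(72,342),.01);ts=cast("side",S(422,233),.01);print("tongue",tt,ts)
print("shaker",tri(T(268,190),S(620,240)))
print("post base",cast("top",T(193,197),.022),cast("side",S(612,215),.022))
E
```

```text
knob tri [0.4812 0.0426 0.1912]
knob top/side [0.4838 0.043  0.185 ] [0.4825 0.0442 0.19  ]
top knob dir -0.3993803208280595 0.0692157730057231
side knob dir -0.48357362678035914 0.07229824133004907
tongue [0.338  0.1096 0.01  ] [0.3378 0.1125 0.01  ]
shaker [ 0.4551 -0.0279  0.1111]
post base [0.483  0.0419 0.022 ] [0.4824 0.0397 0.022 ]
```

The knob is at (0.482, 0.042) with its bar along about -0.44 rad. The tongue points along 2.70 rad, so the plinth's x axis is about -0.45. The shaker is at -1.94 rad and has to go clockwise from above, to the -1.571 stop. I'll now approach above the knob.

{"op": "step_arm", "data": {"motion": "-30 -32 -5 0 0 0; -30 -32 -5 0 0 0; -30 -32 -5 0 0 0; -30 -32 0 0 0 0; -30 -32 0 0 0 0", "jaw": 1}}

```text
t: 0.72
ee_pos: [0.2791, 0.4285, 0.246]
orientation: [[-0.962, 0.274, -0.0], [0.274, 0.962, -0.0], [0.0, -0.0, -1.0]]
ft_force: [-0.2, 0.7, 0.0]
width: 1.001
gripper_force: 0.0
```

{"op": "step_arm", "data": {"motion": "-30 -32 0 0 0 0; -30 -32 0 0 0 0; -30 -32 0 0 0 0; -30 -32 0 0 0 0; -30 -32 0 0 0 0"}}

```text
t: 1.35
ee_pos: [0.3793, 0.2336, 0.2461]
orientation: [[-0.962, 0.274, -0.0], [0.274, 0.962, -0.0], [0.0, -0.0, -1.0]]
ft_force: [-0.1, 0.0, 0.6]
width: 1.002
gripper_force: 0.0
```

{"op": "step_arm", "data": {"motion": "-30 -31 0 0 0 0; -30 -31 0 0 0 0; -30 -31 0 0 0 0; -30 -31 0 0 0 0.08; -30 -31 0 0 0 0.08"}}

```text
t: 1.98
ee_pos: [0.478, 0.0423, 0.2461]
orientation: [[-0.905, 0.426, -0.0], [0.426, 0.905, 0.0], [0.0, 0.0, -1.0]]
ft_force: [0.4, 0.0, -0.7]
width: 0.996
gripper_force: 0.0
```

{"op": "step_arm", "data": {"motion": "0 0 0 0 0 0; 0 0 0 0 0 0; 0 0 0 0 0 0"}}

```text
t: 2.35
ee_pos: [0.4772, 0.0449, 0.2461]
orientation: [[-0.907, 0.421, -0.001], [0.421, 0.907, 0.001], [0.001, 0.0, -1.0]]
ft_force: [0.3, 0.1, -0.5]
width: 1.0
gripper_force: 0.0
```

Run:
```python
from rig import robot,grab_frame,get_calibration
import cv2,numpy as np
np.set_printoptions(precision=4,suppress=True)
s=robot.state();cv2.imwrite("pics/w1.png",grab_frame("wrist")[:,:,::-1]);print(get_calibration("wrist"))
np.savez("w1.npz",p=s['ee_pos'],R=s['orientation']);print(s['ee_pos'],s['joint_positions'])
```

```text
{'camera_matrix': array([[309.7069,   0.    , 315.4071],
       [  0.    , 309.7069, 200.0523],
       [  0.    ,   0.    ,   1.    ]]), 'mount': array([[ 0.0017, -0.9594, -0.2821,  0.0722],
       [ 1.    ,  0.0017,  0.0003,  0.0004],
       [ 0.0002, -0.2821,  0.9594, -0.142 ],
       [ 0.    ,  0.    ,  0.    ,  1.    ]])}
[0.4772 0.0449 0.2461] [-0.7019  0.0835  0.5546  1.9211 -0.0488  1.1504  1.007 ]
```

View pics/w1.png

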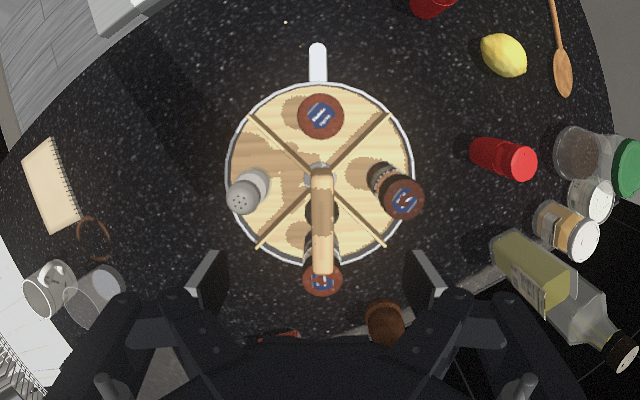

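The wrist view shows the bar's top face from about (321,171) to (323,273), the tongue at (317,62), the shaker at (245,190), and the fingers open on either side.

```bash
cat >> h.py <<'E'
def wcast(f,p,z):
    c=get_calibration("wrist");K=c['camera_matrix'];M=c['mount'];s=np.load(f)
    v=(np.array(p)-K[:2,2])/K[0,0];r=np.hypot(*v);d=np.r_[v/r*np.sin(r),np.cos(r)]
    d=s['R']@(M[:3,:3]@d);o=s['p']+s['R']@M[:3,3];return o+d*(z-o[2])/d[2]
E
python3 - <<'E'
from h import *
np.set_printoptions(precision=4,suppress=True)
W=lambda p,z:wcast("w1.npz",p,z)
a=[W(p,.19) for p in((311,172),(332,170),(334,272),(312,274))]
print(*a,sep='\n');print("centre",np.mean(a,0));d=(a[0]+a[1]-a[2]-a[3])/2;print("len",np.hypot(*d[:2]),"yaw",np.arctan2(d[1],d[0]), "thick",np.linalg.norm(a[0]-a[1]))
R=np.load("w1.npz")['R'];p=np.load("w1.npz")['p'];print("toolx yaw",np.arctan2(R[1,0],R[0,0]),"offset tool",R.T@(np.mean(a,0)-p))
o=W((317,45),.01);print("tongue",o);c=np.mean(a,0);print("tongue yaw",np.arctan2(*(o-c)[1::-1]))
s=W((243,197),.112);print("shaker top",s)
E
```

```text
[0.4461 0.0566 0.19  ]
[0.4507 0.0696 0.19  ]
[0.5201 0.0406 0.19  ]
[0.5148 0.0253 0.19  ]
centre [0.4829 0.048  0.19  ]
len 0.07532756813760023 yaw 2.7293246969010596 thick 0.01373737777197356
toolx yaw 2.706650188942935 offset tool [-0.0039  0.0052  0.0561]
tongue [0.3376 0.1121 0.01  ]
tongue yaw 2.7262469170087242
shaker top [ 0.454  -0.0191  0.112 ]
```

{"op": "step_arm", "data": {"motion": "-4 4 10 0 0 -0.02; 0 0 20 0 0 0; 0 0 20 0 0 0; 0 0 20 0 0 0; 0 0 20 0 0 0"}}

```text
t: 3.02
ee_pos: [0.4829, 0.0459, 0.155]
orientation: [[-0.915, 0.404, -0.0], [0.404, 0.915, -0.0], [0.0, -0.0, -1.0]]
ft_force: [0.0, -0.4, 0.8]
width: 0.999
gripper_force: 0.0
```

{"op": "step_arm", "data": {"motion": "0 0 0 0 0 0; 0 0 0 0 0 0; 0 0 0 0 0 0"}}

```text
t: 3.4
ee_pos: [0.4837, 0.0456, 0.1571]
orientation: [[-0.914, 0.405, 0.002], [0.405, 0.914, 0.001], [-0.001, 0.001, -1.0]]
ft_force: [-0.9, 0.2, 1.0]
width: 1.001
gripper_force: 0.0
```

{"op": "step_arm", "data": {"motion": "0 0 0 0 0 0; 0 0 0 0 0 0; 0 0 0 0 0 0; 0 0 0 0 0 0; 0 0 0 0 0 0", "jaw": -0.4}}

```text
t: 4.03
ee_pos: [0.4835, 0.0461, 0.1568]
orientation: [[-0.914, 0.405, 0.001], [0.405, 0.914, 0.001], [-0.001, 0.002, -1.0]]
ft_force: [-0.0, 0.9, 3.4]
width: 0.304
gripper_force: 1.9
```

Run:
```python
from rig import robot,grab_frame
import cv2
s=robot.state();i=grab_frame("wrist")[:,:,::-1];print(s['ft_force'],s['moment'],s['gripper_force'])
cv2.imwrite("pics/w2.png",cv2.resize(i[130:400,160:480],None,fx=2,fy=2))
```

```text
[-0.04775332  0.90663417  3.37468776] [0.51236158 0.01608913 0.04508635] 1.8590121204033494
```

View pics/w2.png

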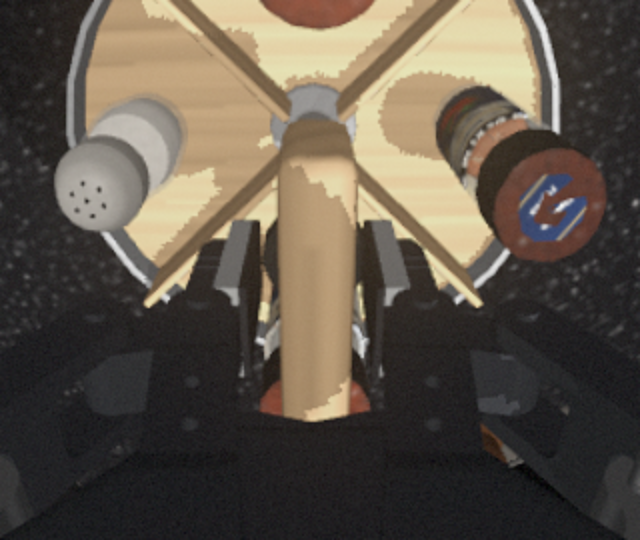

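The bar sits between the pads, roughly centred and parallel to them. I'll close.

{"op": "step_arm", "data": {"motion": "0 0 0 0 0 0; 0 0 0 0 0 0; 0 0 0 0 0 0; 0 0 0 0 0 0; 0 0 0 0 0 0", "jaw": -1}}

```text
t: 4.7
ee_pos: [0.4843, 0.0468, 0.1574]
orientation: [[-0.914, 0.405, 0.003], [0.405, 0.914, 0.002], [-0.002, 0.003, -1.0]]
ft_force: [0.3, 3.4, 6.7]
width: 0.179
gripper_force: 60.6
```

```bash
cat > st.py <<'E'
from rig import robot
import numpy as np
s=robot.state();R=s['orientation']
print(s['t'],s['ee_pos'].round(4) if hasattr(s['ee_pos'],'round') else s['ee_pos'],"yaw",np.arctan2(R[1][0],R[0][0]),"F",np.round(s['ft_force'],1),"M",np.round(s['moment'],3),"w",s['width'],s['gripper_force'],np.round(s['joint_positions'],2))
E
python3 st.py
```

```text
4.7 [0.4843 0.0468 0.1574] yaw 2.7247171158464853 F [0.3 3.4 6.7] M [0.756 0.066 0.   ] w 0.17855266731812558 60.62680839598215 [-0.67  0.21  0.55  2.02 -0.13  0.95  1.1 ]
```

{"op": "step_arm", "data": {"motion": "0 0 0 0 0 0.03; 0 0 0 0 0 0.05; 0 0 0 0 0 0.07; 0 0 0 0 0 0.07; 0 0 0 0 0 0.07"}}

```text
t: 5.32
ee_pos: [0.4846, 0.0472, 0.1574]
orientation: [[-0.759, 0.651, 0.003], [0.651, 0.759, 0.003], [-0.001, 0.004, -1.0]]
ft_force: [1.2, 4.4, 6.5]
width: 0.175
gripper_force: 60.7
```

{"op": "step_arm", "data": {"motion": "0 0 0 0 0 0.07; 0 0 0 0 0 0.07; 0 0 0 0 0 0.07; 0 0 0 0 0 0.07; 0 0 0 0 0 0.07"}}

```text
t: 5.95
ee_pos: [0.485, 0.0476, 0.1574]
orientation: [[-0.49, 0.872, 0.004], [0.872, 0.49, 0.003], [0.0, 0.005, -1.0]]
ft_force: [1.8, 5.6, 4.7]
width: 0.179
gripper_force: 61.4
```

```bash
python3 st.py
```

```text
5.95 [0.485  0.0476 0.1574] yaw 2.083154265706969 F [1.8 5.6 4.7] M [ 1.06  -0.312  0.116] w 0.17930511394785367 61.42536334036322 [-0.75  0.22  0.65  2.02 -0.16  0.95  0.49]
```

{"op": "step_arm", "data": {"motion": "0 0 0 0 0 0.07; 0 0 0 0 0 0.07; 0 0 0 0 0 0.07; 0 0 0 0 0 0.07; 0 0 0 0 0 0.07"}}

```text
t: 6.58
ee_pos: [0.4855, 0.0478, 0.1574]
orientation: [[-0.162, 0.987, 0.006], [0.987, 0.162, 0.003], [0.002, 0.006, -1.0]]
ft_force: [4.6, 6.1, 3.7]
width: 0.18
gripper_force: 61.2
```

{"op": "step_arm", "data": {"motion": "0 0 0 0 0 0.07; 0 0 0 0 0 0.07; 0 0 0 0 0 0.07; 0 0 0 0 0 0.05; 0 0 0 0 0 0.03"}}

```text
t: 7.2
ee_pos: [0.486, 0.0478, 0.1574]
orientation: [[0.126, 0.992, 0.007], [0.992, -0.126, 0.003], [0.004, 0.006, -1.0]]
ft_force: [4.8, 6.2, 2.6]
width: 0.177
gripper_force: 60.9
```

```bash
python3 st.py
```

```text
7.2 [0.486  0.0478 0.1574] yaw 1.4445100838131044 F [4.8 6.2 2.6] M [ 1.06  -0.796  0.048] w 0.17739720138759169 60.94901877548589 [-0.85  0.24  0.76  2.02 -0.2   0.95 -0.11]
```

{"op": "step_arm", "data": {"motion": "0 0 0 0 0 0.04; 0 0 0 0 0 0.04; 0 0 0 0 0 0.04; 0 0 0 0 0 0.03; 0 0 0 0 0 0"}}

```text
t: 7.82
ee_pos: [0.4863, 0.0477, 0.1575]
orientation: [[0.272, 0.962, 0.007], [0.962, -0.272, 0.003], [0.005, 0.006, -1.0]]
ft_force: [6.4, 5.7, 1.5]
width: 0.18
gripper_force: 60.8
```

```bash
python3 st.py
```

```text
7.825 [0.4863 0.0477 0.1575] yaw 1.295168599750016 F [6.4 5.7 1.5] M [ 1.06  -0.948 -0.011] w 0.18012658860302697 60.84146331801094 [-0.87  0.24  0.79  2.02 -0.22  0.95 -0.24]
```

{"op": "step_arm", "data": {"motion": "0 0 0 0 0 0.02; 0 0 0 0 0 0.02; 0 0 0 0 0 0"}}

```text
t: 8.2
ee_pos: [0.4864, 0.0477, 0.1575]
orientation: [[0.31, 0.951, 0.007], [0.951, -0.31, 0.003], [0.005, 0.006, -1.0]]
ft_force: [6.3, 5.0, 1.2]
width: 0.177
gripper_force: 60.8
```

```bash
python3 st.py
```

```text
8.2 [0.4864 0.0477 0.1575] yaw 1.2553470091919858 F [6.3 5.  1.2] M [ 1.074 -0.969 -0.029] w 0.17738356799017851 60.802973372155975 [-0.88  0.25  0.8   2.02 -0.22  0.95 -0.28]
```

{"op": "step_arm", "data": {"motion": "0 0 0 0 0 0.02; 0 0 0 0 0 0.02; 0 0 0 0 0 0"}}

```text
t: 8.57
ee_pos: [0.4864, 0.0477, 0.1575]
orientation: [[0.348, 0.937, 0.008], [0.937, -0.348, 0.003], [0.005, 0.006, -1.0]]
ft_force: [5.1, 5.5, 1.7]
width: 0.177
gripper_force: 60.8
```

```bash
python3 st.py
```

```text
8.575 [0.4864 0.0477 0.1575] yaw 1.215223147613322 F [5.1 5.5 1.7] M [ 1.054 -0.967  0.014] w 0.17653513826382428 60.77635815998292 [-0.88  0.25  0.81  2.02 -0.22  0.95 -0.32]
```

{"op": "step_arm", "data": {"motion": "0 0 0 0 0 0.02; 0 0 0 0 0 0.02; 0 0 0 0 0 0"}}

```text
t: 8.95
ee_pos: [0.4865, 0.0477, 0.1575]
orientation: [[0.385, 0.923, 0.008], [0.923, -0.385, 0.003], [0.005, 0.006, -1.0]]
ft_force: [6.8, 4.7, 1.5]
width: 0.178
gripper_force: 61.4
```

```bash
python3 st.py
```

```text
8.95 [0.4865 0.0477 0.1575] yaw 1.1752273382890408 F [6.8 4.7 1.5] M [ 1.094 -1.042  0.008] w 0.17761252628757876 61.44856235885527 [-0.89  0.25  0.82  2.02 -0.22  0.95 -0.35]
```

{"op": "step_arm", "data": {"motion": "0 0 0 0 0 0.02; 0 0 0 0 0 0; 0 0 0 0 0 0"}}

```text
t: 9.32
ee_pos: [0.4865, 0.0476, 0.1575]
orientation: [[0.404, 0.915, 0.008], [0.915, -0.404, 0.003], [0.006, 0.006, -1.0]]
ft_force: [6.4, 5.6, 0.9]
width: 0.178
gripper_force: 61.4
```

```bash
python3 st.py
```

```text
9.325 [0.4865 0.0476 0.1575] yaw 1.155331488855198 F [6.4 5.6 0.9] M [ 1.027 -1.055  0.098] w 0.17774966495257985 61.40976208259872 [-0.89  0.25  0.82  2.02 -0.23  0.95 -0.37]
```

{"op": "step_arm", "data": {"motion": "0 0 0 0 0 0.02; 0 0 0 0 0 0; 0 0 0 0 0 0"}}

```text
t: 9.7
ee_pos: [0.4865, 0.0476, 0.1575]
orientation: [[0.421, 0.907, 0.008], [0.907, -0.421, 0.002], [0.005, 0.006, -1.0]]
ft_force: [7.2, 5.0, 0.6]
width: 0.175
gripper_force: 61.4
```

```bash
python3 st.py
```

```text
9.7 [0.4865 0.0476 0.1575] yaw 1.1363218131665518 F [7.2 5.  0.6] M [ 0.985 -1.035  0.277] w 0.17452633506626614 61.42794999741156 [-0.9   0.25  0.82  2.02 -0.23  0.95 -0.39]
```

{"op": "step_arm", "data": {"motion": "0 0 0 0 0 0.02; 0 0 0 0 0 0; 0 0 0 0 0 0"}}

```text
t: 10.07
ee_pos: [0.4866, 0.0476, 0.1575]
orientation: [[0.438, 0.899, 0.008], [0.899, -0.438, 0.002], [0.005, 0.006, -1.0]]
ft_force: [6.3, 5.7, 0.4]
width: 0.179
gripper_force: 61.6
```

```bash
python3 st.py
```

```text
10.075 [0.4866 0.0476 0.1575] yaw 1.1172649769104002 F [6.3 5.7 0.4] M [ 1.024 -1.065  0.435] w 0.1789034866982414 61.59401466924464 [-0.9   0.25  0.83  2.02 -0.23  0.95 -0.41]
```

Mz has risen to 0.435 N m from about 0, which puts the twist at about 0.05 to 0.07 rad. I'll check it in a picture.

```bash
python3 - <<'E'
from rig import robot,grab_frame
import cv2,numpy as np
a=cv2.resize(grab_frame("side")[165:260,235:345,::-1],(400,345));b=cv2.resize(grab_frame("wrist")[0:345,120:520,::-1],(400,345))
cv2.imwrite("pics/e.png",np.hstack([a,b]))
E
python3 st.py
```

```text
10.175 [0.4866 0.0476 0.1575] yaw 1.1172396238892621 F [ 5.9  4.6 -0.1] M [ 0.999 -1.086  0.452] w 0.17974219450640325 61.59443054053554 [-0.9   0.25  0.83  2.02 -0.23  0.95 -0.41]
```

View pics/e.png

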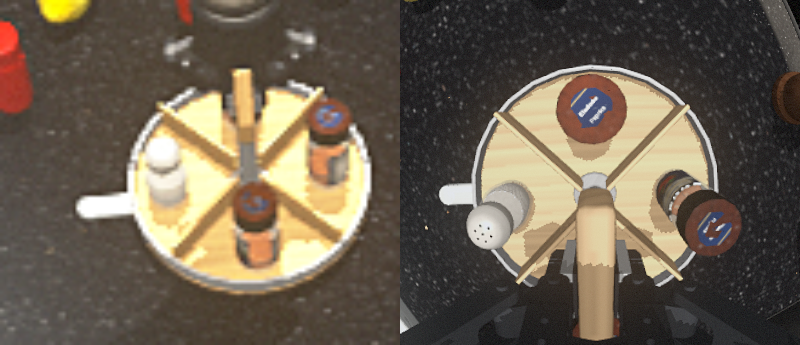

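The shaker at (165,175) in the left half stands in the compartment facing the tongue at (100,205). All the jars are upright and the knob is still gripped at 61 N. I'll hand it in.

```bash
python3 -c "
from rig import job
print(job.close_job())"
```

```text
the job is handed in; nothing more can be done
None
```

I handed the job in with the salt shaker at the front by the tongue, the turntable at its clockwise stop and the knob still gripped at 61 N; the knob's twist is about 0.05–0.07 rad, estimated from the measured 0.45 N m.

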